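# Feel that the dry box's inner gate is seated, then open the pass box

## Task

I need the sample tube that waits in the dry box's pass box. The inner gate can hang up on its catch a few millimetres short of shut, so first press down on the black palm pad of its yellow pull until the gate is fully seated and you feel it firm; only then swing the pass box's outer door wide open by its black upright grip, at least two thirds of a right angle, and leave it standing open for me with the gate still shut. Do not lift the gate, and leave the bottle, the beaker and the tube rack where they stand.

Things in the scene. Friction and masses are not known exactly. Their poses are not given: they have to be found in the camera images.
- drybox: Dry box (small glove box), fixed: white cabinet 260 mm deep, 280 wide, 370 high, two covered glove ports in its front window. Origin: centre of its footprint, on the bench; x to its back, y to its left wall (y = 140 mm), z up. On the left wall: the inner gate's steel frame (x -103 to 63, y 140 to 168, z to 140 mm) and outside it the metal pass box (x -96 to 56, y to 262, z to 134 mm).
- panel_edge (a point): Middle of the lower outer edge of the grey purge panel on the dry box's left wall above the gate (panel: drybox x -71 to 75, y 140 to 180, z 299 to 363 mm; its gauge and valve knobs stand out to y = 200). It overhangs the palm pad, so a gripper must come to the pad leaning out from the wall (towards drybox +y), about 35 degrees from vertical.
- palm_pad: Black rubber palm pad on top of the inner gate's yellow pull bar (bar 120 mm along the drybox's x, 15 wide, 12 high). Pad 90 mm along x, 13 wide, 7 high; origin at the centre of its underside, axes as the drybox. It lies at drybox x = -20, y = 154 mm; the purge panel's underside is about 134 mm above it and reaches 26 mm further out.
- pad_top (a point): Centre of the palm pad's top face; 164.5 mm above the bench when the gate is fully seated, higher by the amount the gate stands open.
- inner_gate (a joint): Height in m of the inner gate (steel blade sliding up and down between pass box and dry box) above its seat: 0 seated, 0.075 fully open. Starts 0 to 20 mm up and stays where left. Pushing it down takes 1 to 2 N, about 5 N past the spring catch (11 to 5 mm up); the catch draws it home over the last 3 mm and holds it. Seated, it is on a hard stop.
- outer_door (a joint): Angle in rad of the pass box's outer door: 0 shut (start), up to 1.75. Frame door with clear pane, 158 mm wide, 10 thick, z 21 to 134 mm, on the pass box's end facing drybox +y. Upright hinge at its far edge (drybox +x); the free edge, nearer the robot, swings towards drybox +y, then +x (clockwise from above). No latch; about 1 N at the grip; stays where left.
- door_grip (a point): Point to grip on the outer door's black upright round grip: 14 mm diameter, z 47 to 145 mm, free at the top, held by a low bracket (z 47 to 57 mm). The point is on its axis, 122 mm above the bench; along the door 138 mm from the hinge, 47 mm out from the door's mid plane (35 mm clear between grip and door). Moves with the door.
- door_hinge (a point): Point on the outer door's upright hinge axis, 122 mm above the bench, fixed to the dry box.
- bottle: White reagent bottle with a blue cap, 70 mm diameter, 140 high, at the back; bystander, origin under its centre.
- beaker: Clear beaker, 55 mm diameter, 70 high, at the back; bystander, origin under its centre.
- rack: Orange tube rack 66 x 115 x 64 mm with four capped tubes standing to about 124 mm; bystander at the back left, origin under its centre.

How it is judged:
On the way, in this order (a step that is already met when the one before it is completed fails the run):
1. the inner gate is pressed firmly down on its palm pad and is fully seated (contact force between the fingers and palm_pad above 3 N and value of joint inner_gate below 0.002 m), for 0.1 s.
2. after that the outer door comes off its seat (value of joint outer_door above 0.1 rad), for 0.05 s.
3. and is swung wide open (value of joint outer_door above 1 rad), for 0.2 s.
At the end, for the whole second after the job is handed in: The outer door stands open by at least 0.98 rad (56 degrees) and at rest, and the inner gate is still seated (under 2 mm up) (value of joint outer_door above 0.98 rad and velocity of joint outer_door between -0.1 and 0.1 rad/s and value of joint inner_gate below 0.002 m); the robot touches nothing.
It fails at once if the outer door is open while the inner gate is not seated (value of joint outer_door above 0.05 rad and value of joint inner_gate above 0.003 m).
It fails at once if the inner gate is lifted (value of joint inner_gate above 0.03 m).
It fails at once if the bottle, the beaker or the tube rack is moved out of its place or tipped (distance of any of bottle, beaker, rack from where it was at the start of the episode above 0.04 m).
It also fails if it takes over 54 s, if anything falls off the work surface, if the arm or the gripper's body presses on something with over 40 N, if the wrist force passes 120 N, or if a joint passes its speed limit or range.

## Robot

A 6-joint arm with a two-finger parallel gripper is mounted at the origin on a cart in front of the work surface, level with it; the furniture and walls round the work are solid. World frame = base frame: x ahead of the robot, y to its left, z up, the work surface at z = 0. Lengths are in m, angles in rad, forces in N, time in s.
With the tool pointing down it reaches from about 0.35 to 0.925 m from the base axis. Payload 6.4 kg.
Tool frame: the origin (TCP) lies between the finger pads; the fingertips stand 8 mm ahead of it and the grasp point (between the pads) lies 11 mm behind it (r.finger_overhang is the z of the fingertips in the tool frame, in m); z points along the fingers, y is the line along which they close (so a half turn about z gives the same grasp; the last joint's range is limited). The gripper opens to 94 mm and grips with 3 to 60 N. Pads are 16 mm wide; open, the fingers measure 119 mm over their backs; the gripper's body (75 mm by 177 mm) begins 78 mm behind the grasp point.
Start: joints at [1.146, 0.245, 1.558, -0, 1.339, -0.174], TCP at [0.161, 0.63, 0.213] pointing down, gripper open.
Joint ranges: [-3.13, 3.13], [-1.02, 2.26], [0.13, 2.54], [-0.95, 4.09], [0.21, 2.88], [-2.74, 2.74]. Speed limits (rad/s): [2.57, 2.57, 3.14, 3.14, 3.14, 3.14].

## Interface

Orientations are given as a rotation vector (axis times angle).
In Python, from plant import r gives the robot as it stands.
- The arm moves only by the tool servo_tool, never from a script. Its argument "moves" is text: rows parted by semicolons, each of 7 numbers parted by spaces: the opening, from 0 (shut) to 1 (fully open), then the shift along the tool's x, y, z in mm, then the turn, a rotation vector about the tool's x, y, z in rad. A call has exactly 8 rows; each row shifts and turns the commanded pose from where the row before left it, along the tool's axes as they then stand; what a row does not reach is not made up. A row lasts 1/8 s, in which the tool goes at most 62.5 mm and 10.7 degrees, less where a joint would pass 70% of its speed; a pose out of reach is approached as far as the arm can. A call with a gripper value outside its range is refused whole. The fingers move at their own pace and stop on an object; "grip_force" is the grip in N (left out, the last holds). Time passes only in rows, so rows that do not move let the fingers close, or fill a call up. It gives the time, the measured TCP pose, the force, the opening and the grip force at its end, in the units of the state.
- r.get_obs(): the state, without advancing time (a new reading comes with each control period).
- r.get_image(name): name is "side" or "top" or "wrist"; returns the picture (400x640x3 uint8, red, green, blue); there is no depth.
- r.camera_model(name): a dict with "intrinsics" (3x3 intrinsics, pixels), "world_from_camera" (4x4, takes a point from camera to world coordinates). Camera axes: x right, y up, looking along -z (the intrinsics and any distortion apply to the point x, -y, -z); pixel columns grow to the right and rows downward; lengths in m; the calibration is good to about 2 mm. A picture is of the moment at which its call begins: read the wrist's pose just before it. camera_model takes no time and is no camera call; for the wrist camera it gives the pose at the moment of the call.
- r.hand_in(): hands the job in; it is judged then, once.
Trained networks look in the newest picture that a camera, given by its name, has taken for a name from the list of things; names that differ only in an ending like _2 or _b are one class to them, and where a whole thing is asked for, a point or a joint stands for the part that bears it (a point fixed in the world has none). Each returns a list of dicts, best first, with "conf" (0 to 1); they miss things now and then, are a little off and sometimes report something else, mostly with a low value. They report only what shows in the picture. A call takes as long as a camera call.
- r.search_frame(camera, query): "point" ([column, row] in pixels, amid what is visible of it).
- r.cut_out(camera, query): "pixels" (400x640 bool, what is visible of it) and "point" ([column, row] in pixels, amid what is visible of it).
- r.mark_of(camera, query): "point" ([column, row] in pixels: a listed point, or the origin of a listed thing).
The state is a dict: "clock": time; "joint_pos": joint angles; "joint_velocities": joint speeds; "tau": joint torques, N m; "tcp_pos": TCP position; "ee_rot": TCP orientation; "wrist_force": force on the tool from outside, world axes, zero at the start; "wrist_torque": the same for the moment, N m; "width": opening from 0.0 (shut) to 1.0 (fully open); "grasp_force": force on a finger pad.
Only numpy, scipy, OpenCV 4.12 (cv2) and the standard library are available. Lean on these libraries where they do the work, as an engineer would, in place of code of your own. Each camera call takes 0.05 s, during which the arm holds its last target. There are 200 camera calls.

## Working session

There is one attempt and no reset: what is moved stays moved. The work goes in short steps, Python scripts to look and compute and a tool call to move; the robot and the scene stay as the last step left them, time stands still between calls to the robot, and variables do not carry over. Pictures are saved under pics/ and viewed, at most 10 in all, crops included, and the job is handed in when it is done.

Besides the shell and the picture viewer there is one more tool, called after "Call:" as name(argument=value, ...) on one line, values as JSON. servo_tool: Moves the arm, as the interface text tells. Its arguments: {"type":"object","properties":{"moves":{"type":"string"},"grip_force":{"type":"number"}},"required":["moves"]}

```bash
mkdir -p pics; ls; cat > h.py <<'E'
import numpy as np, cv2
from plant import r
from scipy.spatial.transform import Rotation as R
def ray(cam,p):
    m=r.camera_model(cam);K=np.array(m["intrinsics"]);T=np.array(m["world_from_camera"])
    d=np.linalg.inv(K)@[p[0],p[1],1];d=T[:3,:3]@[d[0],-d[1],-d[2]]
    return T[:3,3],d/np.linalg.norm(d)
def atz(cam,p,z):
    o,d=ray(cam,p);return o+d*(z-o[2])/d[2]
def tri(obs):
    A=np.zeros((3,3));b=np.zeros(3);L=[]
    for c,p in obs:
        o,d=ray(c,p);P=np.eye(3)-np.outer(d,d);A+=P;b+=P@o;L.append((o,P))
    x=np.linalg.solve(A,b);return x,[round(float(np.linalg.norm(P@(x-o)))*1e3,1) for o,P in L]
def proj(cam,X):
    m=r.camera_model(cam);K=np.array(m["intrinsics"]);T=np.array(m["world_from_camera"])
    c=T[:3,:3].T@(np.array(X)-T[:3,3]);u=K@[c[0],-c[1],-c[2]];return u[:2]/u[2]
E
python3 - <<'E'
from h import *
for c in("side","top","wrist"):
    im=r.get_image(c);cv2.imwrite(f"pics/{c}0.png",im[:,:,::-1])
    print(c,np.round(r.camera_model(c)["world_from_camera"],3).tolist(), [k for k in r.camera_model(c)])
    for q in("drybox","panel_edge","palm_pad","pad_top","door_grip","door_hinge","bottle","beaker","rack"):
        print(c,q,[(np.round(d["point"],1).tolist(),round(d["conf"],2)) for d in r.mark_of(c,q)[:3]])
print(r.get_obs())
a=[cv2.imread(f"pics/{c}0.png") for c in("side","top")]
cv2.imwrite("pics/both.png",cv2.resize(np.vstack(a),(480,600)))
E
```

```text
pics
side [[-0.995, -0.073, 0.072, 0.687], [0.103, -0.716, 0.691, 0.984], [0.002, 0.695, 0.719, 1.147], [0.0, 0.0, 0.0, 1.0]] ['intrinsics', 'world_from_camera']
side drybox [([338.2, 146.1], 0.52), ([288.1, 280.9], 0.22)]
side panel_edge [([331.6, 120.4], 0.89)]
side palm_pad [([342.4, 148.7], 0.61)]
side pad_top [([338.0, 145.5], 0.63)]
side door_grip [([362.8, 196.5], 0.56), ([316.5, 185.9], 0.54)]
side door_hinge [([315.8, 190.7], 0.72), ([330.0, 121.4], 0.36), ([289.1, 277.8], 0.19)]
side bottle [([288.2, 260.6], 0.79)]
side beaker [([285.2, 279.8], 0.88)]
side rack [([312.8, 315.1], 0.82), ([339.6, 148.0], 0.74)]
top [[-0.001, 0.987, -0.163, 0.44], [-1.0, 0.003, 0.024, 0.052], [0.024, 0.163, 0.986, 1.161], [0.0, 0.0, 0.0, 1.0]] ['intrinsics', 'world_from_camera']
top drybox []
top panel_edge [([389.1, 217.8], 0.92)]
top palm_pad []
top pad_top []
top door_grip [([317.9, 253.9], 0.89), ([252.0, 171.2], 0.37)]
top door_hinge [([341.3, 200.7], 0.94)]
top bottle [([276.9, 169.1], 0.88)]
top beaker [([249.0, 171.0], 0.63)]
top rack [([214.5, 193.2], 0.91)]
wrist [[0.249, -0.932, -0.
[... 299 characters left out ...]
1.5, 'joint_pos': array([ 1.14587334e+00,  2.45123108e-01,  1.55777687e+00,  3.37078668e-05,
        1.33866833e+00, -1.74129634e-01]), 'joint_velocities': array([ 2.66876087e-04,  8.60705112e-05, -1.23508646e-03, -2.91301373e-04,
       -1.69822958e-04, -7.13880100e-04]), 'tau': array([-5.39226658e-04, -4.15820003e+01, -3.14871633e+01,  6.84963050e-02,
        2.88855296e-02, -1.61894161e-05]), 'tcp_pos': array([0.16132887, 0.62969194, 0.21345291]), 'ee_rot': array([-3.92922737e-01, -3.11689979e+00, -5.17460451e-05]), 'wrist_force': array([-0.03211154,  0.13868611,  0.34931408]), 'wrist_torque': array([ 0.03839262,  0.04206388, -0.00293654]), 'grasp_force': 0.0, 'width': 1.0009087274126294}
```

View pics/side0.png

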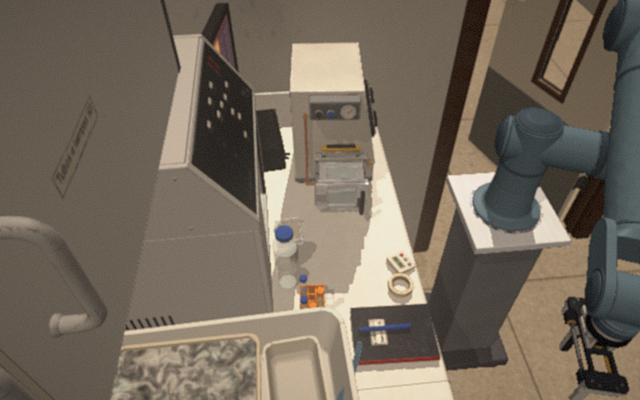

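View pics/top0.png

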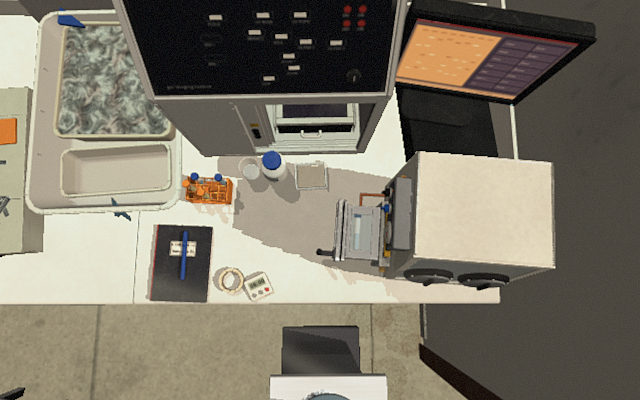

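```bash
python3 - <<'E'
from h import *
S={"panel_edge":(331.6,120.4),"door_grip":(362.8,196.5),"grip2":(316.5,185.9),"hinge":(315.8,190.7),"bottle":(288.2,260.6),"beaker":(285.2,279.8),"rack":(312.8,315.1)}
T={"panel_edge":(389.1,217.8),"door_grip":(317.9,253.9),"grip2":(317.9,253.9),"hinge":(341.3,200.7),"bottle":(276.9,169.1),"beaker":(249,171),"rack":(214.5,193.2)}
Z={"panel_edge":.299,"door_grip":.122,"grip2":.122,"hinge":.122,"bottle":0,"beaker":0,"rack":0}
for k in S: print(k,np.round(atz("side",S[k],Z[k]),3),np.round(atz("top",T[k],Z[k]),3),np.round(tri([("side",S[k]),("top",T[k])])[0],3),tri([("side",S[k]),("top",T[k])])[1])
for p in((342.4,148.7),(338,145.5)): print(np.round(atz("side",p,.17),3))
E
```

```text
panel_edge [ 0.558 -0.115  0.299] [ 0.546 -0.121  0.299] [ 0.552 -0.124  0.29 ] [5.0, 5.0]
door_grip [0.48  0.029 0.122] [0.475 0.029 0.122] [0.477 0.028 0.12 ] [2.1, 2.1]
grip2 [ 0.612 -0.029  0.122] [0.475 0.029 0.122] [0.545 0.022 0.163] [71.1, 71.1]
hinge [ 0.616 -0.009  0.122] [ 0.613 -0.033  0.122] [ 0.616 -0.034  0.097] [1.5, 1.5]
bottle [0.713 0.149 0.   ] [0.727 0.146 0.   ] [0.72  0.148 0.002] [7.0, 7.0]
beaker [0.725 0.215 0.   ] [0.721 0.228 0.   ] [0.721 0.225 0.013] [3.3, 3.3]
rack [0.656 0.334 0.   ] [0.654 0.326 0.   ] [ 0.656  0.328 -0.01 ] [0.4, 0.4]
[ 0.521 -0.136  0.17 ]
[ 0.533 -0.153  0.17 ]
```

Side view: the dry box is near (330,120) with the panel, yellow pull at (340,148), and pass box and door at (343,190). The black grip stands at about (362,200), near the robot. Top view: the grip is at (318,253), the door from (340,200) to (337,265) and the panel at (398,215); bottle, beaker and rack are to the back left. Next I'll zoom in for a yaw fit.

```bash
python3 - <<'E'
import cv2,numpy as np
t=cv2.imread("pics/top0.png")[140:300,300:560];s=cv2.imread("pics/side0.png")[35:225,270:390]
cv2.imwrite("pics/tz.png",cv2.resize(t,None,fx=3,fy=3,interpolation=2));cv2.imwrite("pics/sz.png",cv2.resize(s,None,fx=3,fy=3,interpolation=2))
E
```

```text
(no output)
```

View pics/tz.png

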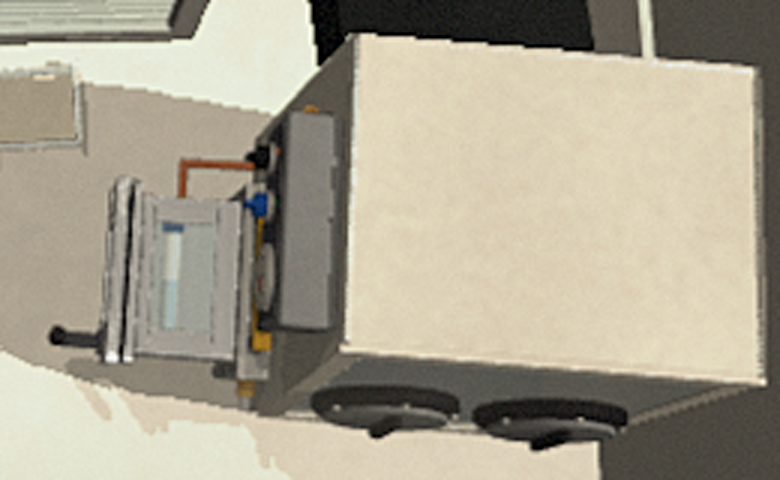

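View pics/sz.png

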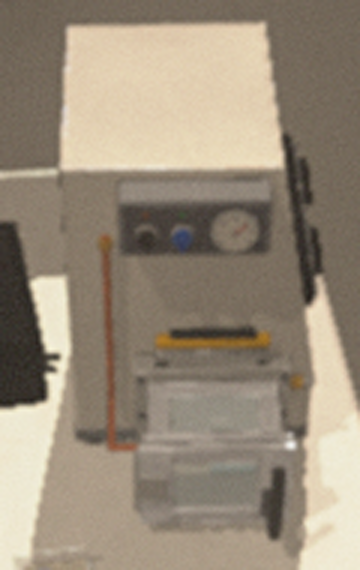

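```bash
cat > fit.py <<'E'
from h import *
from scipy.optimize import least_squares
ro=[(130,140,370),(130,-140,370),(-130,-140,370),(-130,140,370)]
O=[("top",b,p) for b,p in zip(ro,[(418.3,151.7),(552.3,162.7),(555,267.3),(414.3,256.7)])]
O+=[("side",b,p) for b,p in zip(ro,[(290,91.7),(292.3,44),(359.3,43),(363.7,91)])]
HX=59
O+=[("top",(2,180,299),(389.1,217.8)),("side",(2,180,299),(331.6,120.4)),("side",(HX-138,314,145),(363,191.7)),("top",(HX-138,314,145),(318.3,251.7))]
def w(q,b):
    c,s=np.cos(q[2]),np.sin(q[2]);b=np.array(b)/1e3
    return np.array([q[0]+c*b[0]-s*b[1],q[1]+s*b[0]+c*b[1],b[2]])
f=lambda q:np.concatenate([proj(c,w(q,b))-p for c,b,p in O])
s=least_squares(f,[.55,-.3,0],loss="soft_l1");q=s.x
if __name__=="__main__":
    print(q,np.round(f(q).reshape(-1,2),1).tolist())
    for n,b in dict(pad=(-20,154,164.5),panel=(2,180,299),grip=(HX-138,314,122),hinge=(HX,267,122)).items(): print(n,np.round(w(q,b),4))
    for h in(0,.005,.01,.015,.02): print(h,np.round(proj("side",w(q,(-20,154,164.5+h*1e3))),1))
    m=r.camera_model("top");print(m["intrinsics"],r.camera_model("side")["intrinsics"])
E
python3 fit.py
```

```text
[ 0.5366798  -0.2968675  -0.07307697] [[-1.9, -1.5], [0.1, -2.1], [0.6, 22.9], [-2.2, 23.1], [-1.6, 0.0], [-1.6, -1.7], [11.3, -1.8], [16.1, -0.7], [-1.7, -2.5], [2.2, -0.7], [-0.5, -2.3], [2.5, -0.3]]
pad [ 0.528  -0.1418  0.1645]
panel [ 0.5518 -0.1175  0.299 ]
grip [0.4808 0.0221 0.122 ]
hinge [ 0.615  -0.0349  0.122 ]
0 [339.9 149. ]
0.005 [340.  147.8]
0.01 [340.  146.5]
0.015 [340.  145.3]
0.02 [340.1 144.1]
[[404.22723998   0.         318.84579733]
 [  0.         404.22723998 200.88949499]
 [  0.           0.           1.        ]] [[477.06917458   0.         326.90959439]
 [  0.         477.06917458 191.99734839]
 [  0.           0.           1.        ]]
```

```bash
sed -i 's/^HX=59/O=[o for o in O if o[1][0]>0]\nHX=59/' fit.py; python3 fit.py
```

```text
[ 0.53260886 -0.2954041  -0.08268049] [[-1.9, -0.2], [0.2, 0.5], [-0.6, -0.0], [0.1, -1.8], [-2.3, -1.4], [3.0, -0.5], [-0.0, -1.8], [1.7, 0.1]]
pad [ 0.5254 -0.1403  0.1645]
panel [ 0.5495 -0.1162  0.299 ]
grip [0.4798 0.024  0.122 ]
hinge [ 0.6135 -0.0342  0.122 ]
0 [340.8 149.2]
0.005 [340.9 148. ]
0.01 [340.9 146.8]
0.015 [340.9 145.6]
0.02 [341.  144.3]
[[404.22723998   0.         318.84579733]
 [  0.         404.22723998 200.88949499]
 [  0.           0.           1.        ]] [[477.06917458   0.         326.90959439]
 [  0.         477.06917458 191.99734839]
 [  0.           0.           1.        ]]
```

```bash
cat > plan.py <<'E'
from fit import *
from scipy.spatial.transform import Slerp
yaw=q[2]; B=R.from_euler("z",yaw)
def lean(deg,turn=0):
    a=np.radians(deg);c,s=np.cos(a),np.sin(a)
    return R.from_euler("z",yaw+turn)*R.from_matrix(np.array([[0,c,-s],[1,0,0],[0,-s,-c]]).T)
def rows(p0,R0,p1,R1,n,op,dec=0):
    sl=Slerp([0,1],R.concatenate([R0,R1]));p,Q=np.array(p0),R0;out=[]
    for i in range(1,n+1):
        d=np.round(Q.inv().apply(p0+(np.array(p1)-p0)*i/n-p)*1e3,dec);t=np.round((Q.inv()*sl(i/n)).as_rotvec(),2)
        p=p+Q.apply(d/1e3);Q=Q*R.from_rotvec(t);out.append(" ".join(f"{v:g}" for v in [op,*d,*t]))
    for i in range(0,n,8): print("; ".join(out[i:i+8]))
    return p,Q
def cur():
    o=r.get_obs();return o["tcp_pos"],R.from_rotvec(o["ee_rot"])
E
cat > a.py <<'E'
from plan import *
L=lean(35);z=L.apply([0,0,1]);t=w(q,(-20,154,180))-z*.098
print(t,L.as_rotvec());rows(*cur(),t,L,16,0)
E
python3 a.py
```

```text
[ 0.53003769 -0.08425998  0.2602769 ] [ 1.95758205  1.80206856 -0.61722325]
0 -33 -38 -3 0.03 -0.03 0.08; 0 -37 -34 -1 0.02 -0.03 0.09; 0 -39 -32 1 0.03 -0.03 0.08; 0 -42 -28 3 0.03 -0.04 0.09; 0 -43 -24 6 0.02 -0.03 0.08; 0 -46 -20 7 0.03 -0.03 0.09; 0 -47 -16 10 0.03 -0.03 0.08; 0 -47 -12 11 0.02 -0.03 0.09
0 -48 -7 13 0.03 -0.03 0.08; 0 -48 -3 14 0.03 -0.04 0.09; 0 -48 1 16 0.02 -0.03 0.08; 0 -47 6 18 0.03 -0.03 0.09; 0 -45 11 19 0.03 -0.03 0.08; 0 -44 14 20 0.02 -0.03 0.09; 0 -42 19 20 0.03 -0.03 0.08; 0 -39 23 22 0.03 -0.04 0.09
```

Call:
servo_tool(moves="0 -33 -38 -3 0.03 -0.03 0.08; 0 -37 -34 -1 0.02 -0.03 0.09; 0 -39 -32 1 0.03 -0.03 0.08; 0 -42 -28 3 0.03 -0.04 0.09; 0 -43 -24 6 0.02 -0.03 0.08; 0 -46 -20 7 0.03 -0.03 0.09; 0 -47 -16 10 0.03 -0.03 0.08; 0 -47 -12 11 0.02 -0.03 0.09")

```text
clock: 2.5
tcp_pos: [0.3462, 0.2714, 0.2369]
ee_rot: [1.313, 2.587, -0.343]
wrist_force: [0.1, -0.3, -0.4]
width: 0.186
grasp_force: 0.0
```

Call:
servo_tool(moves="0 -48 -7 13 0.03 -0.03 0.08; 0 -48 -3 14 0.03 -0.04 0.09; 0 -48 1 16 0.02 -0.03 0.08; 0 -47 6 18 0.03 -0.03 0.09; 0 -45 11 19 0.03 -0.03 0.08; 0 -44 14 20 0.02 -0.03 0.09; 0 -42 19 20 0.03 -0.03 0.08; 0 -39 23 22 0.03 -0.04 0.09")

```text
clock: 3.5
tcp_pos: [0.5308, -0.0859, 0.2604]
ee_rot: [1.963, 1.791, -0.622]
wrist_force: [-0.0, 0.4, 0.3]
width: 0.006
grasp_force: 0.0
```

```bash
python3 - <<'E'
from plan import *
print(cur()[0],cur()[1].as_rotvec(),r.get_obs()["joint_pos"],r.get_obs()["clock"])
cv2.imwrite("pics/w1.png",r.get_image("wrist")[:,:,::-1])
for k in("palm_pad","pad_top","door_grip","door_hinge","panel_edge"): print(k,[(np.round(d["point"],1).tolist(),round(d["conf"],2)) for d in r.mark_of("wrist",k)[:2]])
for b in((-20,154,164.5),(-20,154,180),(HX-138,314,122),(HX-138,314,145),(2,180,299)): print(b,np.round(proj("wrist",w(q,b)),1))
E
```

```text
[ 0.53080458 -0.08589031  0.26038415] [ 1.96263973  1.79073268 -0.62228592] [-0.07753975  0.01223614  1.81970956 -0.63112665  1.36459112  0.16496108] 3.5
palm_pad [([312.5, 202.2], 0.97)]
pad_top [([311.6, 208.8], 0.78)]
door_grip []
door_hinge [([434.5, 24.7], 0.76)]
panel_edge []
(-20, 154, 164.5) [315.3 192.4]
(-20, 154, 180) [315.3 206.7]
(-79, 314, 122) [210.6 -48.1]
(-79, 314, 145) [202.2 -34.3]
(2, 180, 299) [355.6 348.1]
```

View pics/w1.png

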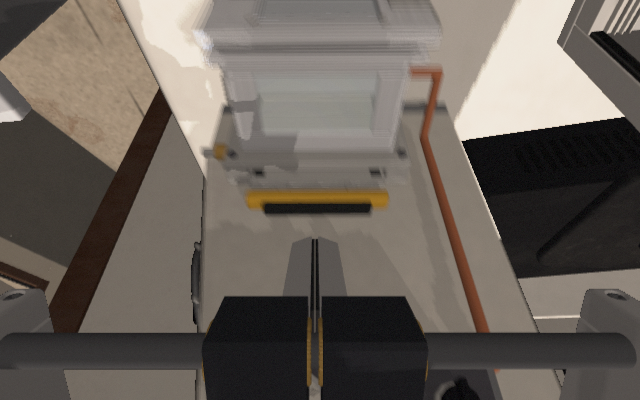

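Wrist view: the yellow bar is at (317,200), the black pad at (317,208), and the closed fingertips at (316,240) line up with it. This matches a gate about 15 mm up. I'll approach now.

```bash
python3 - <<'E'
from plan import *
L=lean(35);z=L.apply([0,0,1]);t=w(q,(-20,151.5,190))-z*.008
print(rows(*cur(),t,L,8,0)[0]);print(L.inv().apply([0,0,-1]))
E
```

```text
0 -1 0 10 -0 0 -0; 0 -1 0 11 -0 0 -0; 0 -1 0 10 -0 0 -0; 0 -1 0 11 -0 0 -0; 0 -1 0 10 -0 0 -0; 0 -1 1 10 -0 0 -0; 0 -1 -0 11 -0 0 -0; 0 -2 -0 10 -0 0 -0
[ 0.52583324 -0.13850181  0.19698826]
[5.73576436e-01 5.55111512e-17 8.19152044e-01]
```

Call:
servo_tool(moves="0 -1 0 10 0 0 0; 0 -1 0 11 0 0 0; 0 -1 0 10 0 0 0; 0 -1 0 11 0 0 0; 0 -1 0 10 0 0 0; 0 -1 1 10 0 0 0; 0 -1 0 11 0 0 0; 0 -1 0 10 0 0 0", grip_force=30)

```text
clock: 4.8
tcp_pos: [0.5262, -0.139, 0.1959]
ee_rot: [1.96, 1.796, -0.623]
wrist_force: [0.9, -0.1, 0.2]
width: 0.005
grasp_force: 0.0
```

Call:
servo_tool(moves="0 1 0 1.5 0 0 0; 0 1 0 1.5 0 0 0; 0 1 0 1.5 0 0 0; 0 1 0 1.5 0 0 0; 0 1 0 1.5 0 0 0; 0 1 0 1.5 0 0 0; 0 1 0 1.5 0 0 0; 0 1 0 1.5 0 0 0")

```text
clock: 5.8
tcp_pos: [0.5267, -0.139, 0.1834]
ee_rot: [1.96, 1.794, -0.622]
wrist_force: [-1.5, 1.6, 5.0]
width: 0.008
grasp_force: 2.5
```

Call:
servo_tool(moves="0 1 0 1.5 0 0 0; 0 1 0 1.5 0 0 0; 0 1 0 1.5 0 0 0; 0 1 0 1.5 0 0 0; 0 0.5 0 0.7 0 0 0; 0 0.5 0 0.7 0 0 0; 0 0 0 0 0 0 0; 0 0 0 0 0 0 0")

```text
clock: 6.8
tcp_pos: [0.5266, -0.1392, 0.1753]
ee_rot: [1.96, 1.793, -0.623]
wrist_force: [-4.7, 5.0, 11.6]
width: 0.005
grasp_force: 5.8
```

Call:
servo_tool(moves="0 0.6 0 0.8 0 0 0; 0 0.6 0 0.8 0 0 0; 0 0 0 0 0 0 0; 0 0 0 0 0 0 0; 0 0 0 0 0 0 0; 0 0 0 0 0 0 0; 0 0 0 0 0 0 0; 0 0 0 0 0 0 0")

```text
clock: 7.8
tcp_pos: [0.5268, -0.1393, 0.175]
ee_rot: [1.959, 1.791, -0.624]
wrist_force: [-6.2, 7.4, 18.9]
width: 0.008
grasp_force: 9.4
```

```bash
python3 - <<'E'
from plan import *
o=r.get_obs();print(o["clock"],o["tcp_pos"],o["wrist_force"])
s=r.get_image("side")[120:220,290:390,::-1];wr=r.get_image("wrist")[:,:,::-1]
im=np.zeros((400,740,3),np.uint8);im[:320,:320]=cv2.resize(s,(320,320),interpolation=2);im[:262,320:]=cv2.resize(wr,(420,262));cv2.imwrite("pics/p2.png",im)
E
```

```text
7.8 [ 0.52679372 -0.13928453  0.17495192] [-6.22360401  7.38010271 18.87177998]
```

View pics/p2.png

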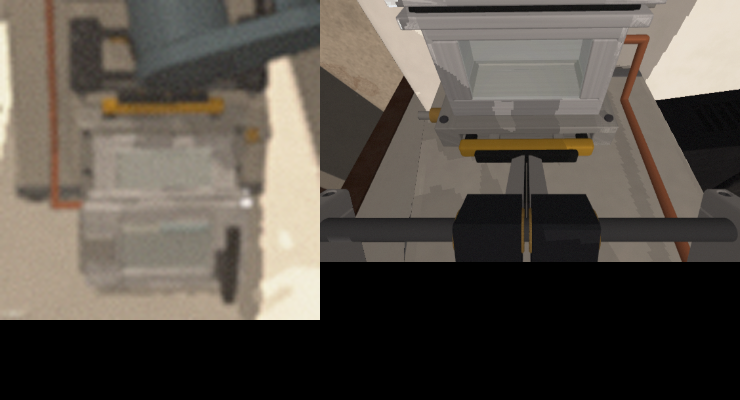

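Side and wrist crops: the fingertip rests on the pad (wrist crop, about (526,155)). The pad's row in the side view moved from 145 to about 149.5, which matches the seated height. At 19 N it gave only 0.3 mm, so the gate is on its hard stop. Now I'll retreat and go over the grip.

```bash
python3 - <<'E'
from plan import *
p,Q=cur();p1,Q1=rows(p,Q,p+Q.apply([-.004,0,-.078]),Q,8,0)
print("--");g=w(q,(HX-138,314,0));rows(p1,Q1,[g[0],g[1],.235],lean(0),8,0.5)
E
```

```text
0 -0 -0 -10 0 0 0; 0 -1 -0 -9 0 0 0; 0 -0 -0 -10 0 0 0; 0 -1 -0 -10 0 0 0; 0 -1 -0 -10 0 0 0; 0 0 0 -9 0 0 0; 0 -0 0 -10 0 0 0; 0 -1 0 -10 0 0 0
--
0.5 12 -8 -8 -0 0.08 -0; 0.5 13 -7 -7 -0 0.07 -0; 0.5 13 -8 -6 -0 0.08 -0; 0.5 14 -8 -4 -0 0.08 -0; 0.5 14 -7 -4 0 0.08 -0; 0.5 15 -8 -3 0 0.07 -0.01; 0.5 14 -7 -1 -0 0.08 0; 0.5 15 -8 -1 -0 0.08 0
```

Call:
servo_tool(moves="0 -1 0 -9 0 0 0; 0 -1 0 -9 0 0 0; 0 0 0 -10 0 0 0; 0 -1 0 -10 0 0 0; 0 -1 0 -10 0 0 0; 0 0 0 -10 0 0 0; 0 0 0 -10 0 0 0; 0 0 0 -10 0 0 0")

```text
clock: 8.9
tcp_pos: [0.5299, -0.0971, 0.2378]
ee_rot: [1.96, 1.796, -0.622]
wrist_force: [0.4, 0.2, 1.2]
width: 0.004
grasp_force: 0.0
```

Call:
servo_tool(moves="0.5 12 -8 -8 0 0.08 0; 0.5 13 -7 -7 0 0.07 0; 0.5 13 -8 -6 0 0.08 0; 0.5 14 -8 -4 0 0.08 0; 0.5 14 -7 -4 0 0.08 0; 0.5 15 -8 -3 0 0.07 -0.01; 0.5 14 -7 -1 0 0.08 0; 0.5 15 -8 -1 0 0.08 0")

```text
clock: 9.9
tcp_pos: [0.4789, 0.0248, 0.2326]
ee_rot: [-2.301, -2.129, -0.007]
wrist_force: [1.1, -0.3, -0.6]
width: 0.504
grasp_force: 0.0
```

Call:
servo_tool(moves="0.5 0 0 0 0 0 0; 0.5 0 0 0 0 0 0; 0.5 0 0 0 0 0 0; 0.5 0 0 0 0 0 0; 0.5 0 0 0 0 0 0; 0.5 0 0 0 0 0 0; 0.5 0 0 0 0 0 0; 0.5 0 0 0 0 0 0")

```text
clock: 10.9
tcp_pos: [0.4791, 0.0241, 0.2322]
ee_rot: [-2.303, -2.13, -0.004]
wrist_force: [-0.7, -1.2, 0.3]
width: 0.502
grasp_force: 0.0
```

```bash
python3 - <<'E'
from plan import *
o=r.get_obs();print(o["clock"],o["tcp_pos"],o["joint_pos"])
cv2.imwrite("pics/w3.png",r.get_image("wrist")[:,:,::-1])
for k,zz in(("door_grip",.122),("door_hinge",.122),("palm_pad",.1575)): print(k,[(np.round(d["point"],1).tolist(),round(d["conf"],2),np.round(atz("wrist",d["point"],zz),4)) for d in r.mark_of("wrist",k)[:2]])
for b in((HX-138,314,122),(HX-138,314,145)): print(b,w(q,b),np.round(proj("wrist",w(q,b)),1))
for s in range(4):
  pass
E
```

```text
10.9 [0.47907094 0.02410991 0.2322036 ] [-0.18956577 -0.18263081  1.96115434  0.00507076  1.36575674 -0.11269515]
door_grip [([315.9, 201.1], 0.77, array([0.4802, 0.0253, 0.122 ]))]
door_hinge [([471.0, 249.1], 0.61, array([ 0.6151, -0.0298,  0.122 ])), ([522.4, 45.8], 0.55, array([0.6465, 0.1354, 0.122 ]))]
palm_pad []
(-79, 314, 122) [0.47981084 0.02404757 0.122     ] [315.6 202.6]
(-79, 314, 145) [0.47981084 0.02404757 0.145     ] [315.6 210.3]
```

View pics/w3.png

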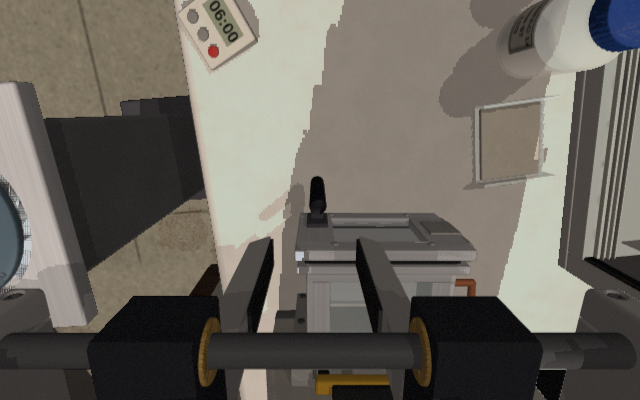

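Wrist view: the black post spans (317,178) to (317,213) and sits between the fingers (tips at x≈255 and 370). The bottle at (560,40) is clear. It agrees with the fit within 1–2 mm, so I'll descend, then close.

Call:
servo_tool(moves="0.5 1 1 15 0 0 0; 0.5 0 0 15 0 0 0; 0.5 0 0 15 0 0 0; 0.5 0 0 15 0 0 0; 0.5 0 0 15 0 0 0; 0.5 0 0 15 0 0 0; 0.5 0 0 15 0 0 0; 0.5 0 0 15 0 0 0", grip_force=15)

```text
clock: 12.1
tcp_pos: [0.48, 0.0257, 0.1112]
ee_rot: [-2.303, -2.13, -0.004]
wrist_force: [-0.2, 1.4, -0.2]
width: 0.501
grasp_force: 0.0
```

Call:
servo_tool(moves="0 0 0 0 0 0 0; 0 0 0 0 0 0 0; 0 0 0 0 0 0 0; 0 0 0 0 0 0 0; 0 0 0 0 0 0 0; 0 0 0 0 0 0 0; 0 0 0 0 0 0 0; 0 0 0 0 0 0 0")

```text
clock: 13.1
tcp_pos: [0.4814, 0.0255, 0.1129]
ee_rot: [-2.305, -2.131, -0.008]
wrist_force: [4.9, 0.8, -2.9]
width: 0.146
grasp_force: 15.0
```

```bash
python3 - <<'E'
from plan import *
o=r.get_obs();print(o["clock"],o["tcp_pos"],o["width"],o["wrist_force"])
H=w(q,(HX,267,0))[:2];p0,R0=cur();v=p0[:2]-H;print("r",np.hypot(*v),np.degrees(np.arctan2(v[1],v[0])))
# constant arc rows: tool turns 0.7x door, n rows for 1.25 rad
def arc(a0,a1,n,p,Q,k=.7):
    out=[]
    for i in range(1,n+1):
        a=a0+(a1-a0)*i/n;c,s=np.cos(-a),np.sin(-a)
        t=np.array([*(H+[c*v[0]-s*v[1],s*v[0]+c*v[1]]),p0[2]])
        Qt=R.from_euler("z",-k*a)*R0
        d=np.round(Q.inv().apply(t-p)*1e3,1);u=np.round((Q.inv()*Qt).as_rotvec(),2);p=p+Q.apply(d/1e3);Q=Q*R.from_rotvec(u)
        out.append("0 "+" ".join(f"{x:g}" for x in[*d,*u]))
    for i in range(0,n,8):print("; ".join(out[i:i+8]))
arc(0,1.3,24,p0,R0)
E
```

```text
13.1 [0.48137793 0.02552618 0.11292525] 0.14627857295194063 [ 4.90096756  0.763965   -2.88275819]
r 0.14495166775808643 155.67168708263924
0 7.3 2.9 0 -0 -0 0.04; 0 7.3 2.9 0.1 -0 -0 0.04; 0 7.2 3.1 0 -0 -0 0.03; 0 7.2 3.2 0.1 -0 -0 0.04; 0 7.1 3.4 0 -0 -0 0.04; 0 7 3.4 0.1 -0 -0 0.04; 0 7 3.6 -0 -0 -0 0.04; 0 7 3.6 0 -0 -0 0.03
0 6.8 3.8 0.1 -0 -0 0.04; 0 6.8 4 0 -0 -0 0.04; 0 6.8 4 0 -0 -0 0.04; 0 6.7 4.1 0.1 -0 -0 0.03; 0 6.6 4.2 0 -0 -0 0.04; 0 6.5 4.4 0 -0 -0 0.04; 0 6.5 4.4 0.1 -0 -0 0.04; 0 6.4 4.5 0 -0 -0 0.04
0 6.3 4.7 0 -0 -0 0.03; 0 6.3 4.8 0.1 -0 -0 0.04; 0 6.1 4.8 -0 -0 0 0.04; 0 6.1 5 -0 -0 0 0.04; 0 6 5 0 -0 0 0.04; 0 6 5.1 0 -0 0 0.03; 0 5.8 5.3 0 -0 0 0.04; 0 5.8 5.3 0.1 -0 0 0.04
```

Call:
servo_tool(moves="0 7.3 2.9 0 0 0 0.04; 0 7.3 2.9 0 0 0 0.04; 0 7.2 3.1 0 0 0 0.03; 0 7.2 3.2 0 0 0 0.04; 0 7.1 3.4 0 0 0 0.04; 0 7 3.4 0 0 0 0.04; 0 7 3.6 0 0 0 0.04; 0 7 3.6 0 0 0 0.03")

```text
clock: 14.1
tcp_pos: [0.5167, 0.0764, 0.1129]
ee_rot: [-2.594, -1.759, -0.001]
wrist_force: [-3.8, 1.2, 4.1]
width: 0.147
grasp_force: 15.0
```

Call:
servo_tool(moves="0 6.8 3.8 0 0 0 0.04; 0 6.8 4 0 0 0 0.04; 0 6.8 4 0 0 0 0.04; 0 6.7 4.1 0 0 0 0.03; 0 6.6 4.2 0 0 0 0.04; 0 6.5 4.4 0 0 0 0.04; 0 6.5 4.4 0 0 0 0.04; 0 6.4 4.5 0 0 0 0.04")

```text
clock: 15.1
tcp_pos: [0.5707, 0.1083, 0.1128]
ee_rot: [-2.831, -1.335, 0.0]
wrist_force: [-4.9, 10.5, 4.9]
width: 0.147
grasp_force: 15.0
```

Call:
servo_tool(moves="0 6.3 4.7 0 0 0 0.03; 0 6.3 4.8 0 0 0 0.04; 0 6.1 4.8 0 0 0 0.04; 0 6.1 5 0 0 0 0.04; 0 6 5 0 0 0 0.04; 0 6 5.1 0 0 0 0.03; 0 5.8 5.3 0 0 0 0.04; 0 5.8 5.3 0 0 0 0.04")

```text
clock: 16.1
tcp_pos: [0.634, 0.1147, 0.1128]
ee_rot: [-2.996, -0.897, -0.004]
wrist_force: [0.8, 18.0, 0.5]
width: 0.143
grasp_force: 15.0
```

```bash
python3 - <<'E'
from plan import *
o=r.get_obs();H=w(q,(HX,267,0))[:2];v=o["tcp_pos"][:2]-H;print(o["clock"],o["wrist_force"],np.hypot(*v),"angle",np.radians(155.7)-np.arctan2(v[1],v[0]))
s=r.get_image("side")[90:290,240:400,::-1];t=r.get_image("top")[120:280,190:430,::-1]
im=np.zeros((400,740,3),np.uint8);im[:,:320]=cv2.resize(s,(320,400));im[:280,320:]=cv2.resize(t,(420,280));cv2.imwrite("pics/p4.png",im)
E
```

```text
16.1 [ 0.79540985 17.97865793  0.53369399] 0.15028712958872756 angle 1.284058598680896
```

View pics/p4.png

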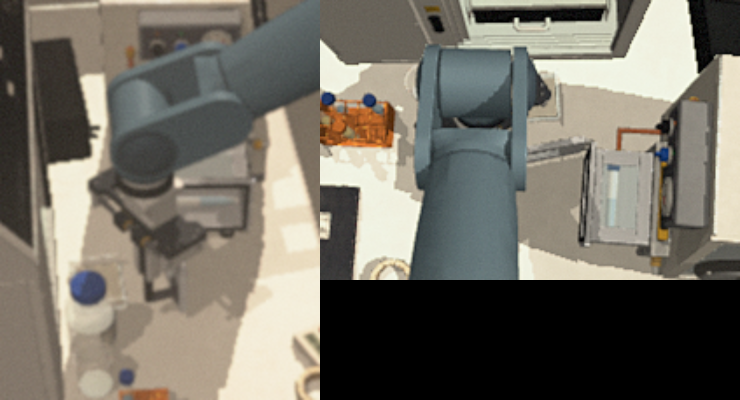

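Crops: in the top view the door stands about 1.28 rad open (seen edge-on from (590,150) to (525,155)), with the fingers on the grip and the bystanders in place. I'll relieve the side load, release, and rise.

Call:
servo_tool(moves="0 1 -1.5 0 0 0 0; 0 1 -1.5 0 0 0 0; 0 0 0 0 0 0 0; 0.4 0 0 0 0 0 0; 0.4 0 0 0 0 0 0; 0.4 0 0 0 0 0 0; 0.4 0 0 0 0 0 0; 0.4 0 0 0 0 0 0")

```text
clock: 17.2
tcp_pos: [0.6342, 0.1128, 0.1124]
ee_rot: [-3.004, -0.901, 0.0]
wrist_force: [-0.4, -0.3, 0.1]
width: 0.401
grasp_force: 0.0
```

Call:
servo_tool(moves="0.4 0 0 -10 0 0 0; 0.4 0 0 -15 0 0 0; 0.4 0 0 -20 0 0 0; 0.4 0 0 -25 0 0 0; 0.4 0 0 -25 0 0 0; 0.4 0 0 -25 0 0 0; 0.4 0 0 -10 0 0 0; 0.4 0 0 0 0 0 0")

```text
clock: 18.2
tcp_pos: [0.6349, 0.1122, 0.2437]
ee_rot: [-3.004, -0.901, -0.003]
wrist_force: [-0.3, -0.2, -1.0]
width: 0.397
grasp_force: 0.0
```

```bash
python3 - <<'E'
from plan import *
o=r.get_obs();print(o["clock"],o["tcp_pos"],o["wrist_force"])
cv2.imwrite("pics/w5.png",r.get_image("wrist")[:,:,::-1])
H=w(q,(HX,267,0))[:2]
for d in r.mark_of("wrist","door_grip"): 
    x=atz("wrist",d["point"],.122);v=x[:2]-H;print(d["conf"],d["point"],x,np.hypot(*v),np.radians(156.5)-np.arctan2(v[1],v[0]))
E
```

```text
18.2 [0.63487701 0.11222929 0.24369729] [-0.3285813  -0.15361042 -1.02905205]
0.81 [309.6, 200.4] [0.63075682 0.11543914 0.122     ] 0.1506246016379651 1.275746133124614
```

View pics/w5.png

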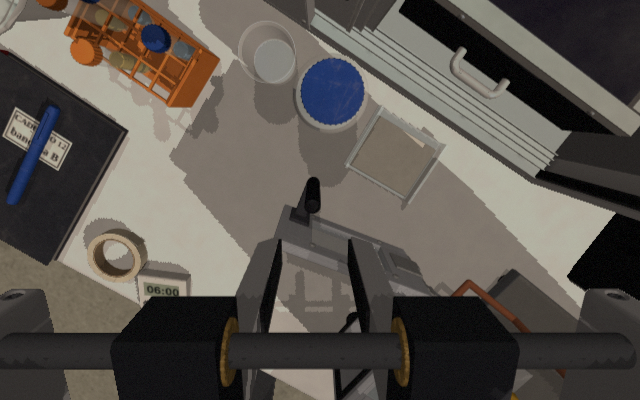

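The wrist view shows the grip free at (312,195), the door at about 1.28 rad, the gripper clear above it, and the bottle, beaker and rack standing. Handing in.

```bash
python3 -c "
from plant import r
print(r.hand_in())"
```

```text
the job is handed in; nothing more can be done
None
```

The gate is pressed down onto its hard stop (firm at about 19 N), the outer door stands open at about 1.28 rad (73°), and the arm is clear with the bottle, beaker and rack still standing; the job is handed in, but no verdict came back.

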